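Close the microscope lamp supply with its push rivets

TASK

The microscope lamp supply on the bench stands open after a fuse change. Nest its loose roof-shaped cover (the one with the bow handle) on the supply's angle-section saddle, with the two push rivets on the same side as the supply's switch and knob, so that the rivet shanks drop into the slots; then press both rivets' centre pins in until they are flush, which locks the cover. Leave the eyepiece, the objective case and the dust cap where they stand.

Things in the scene. Friction and masses are not known exactly. Their poses are not given: they have to be found in the camera images.
- cover: Loose cover, 0.35 kg: folded 3 mm sheet-metal angle like a low roof, 200 mm along its ridge (y), 162 mm across over its hems (x), both slopes 40 degrees from level. Origin: centre of its underside, level with its lower edges. z up. On the -x slope: louvres and two black push rivets, 66 mm down the slope from the ridge, at y = +75 and -75 mm.
- cover_handle (a point): Middle of the cover's black bow handle bar, over the ridge: 84 mm along the cover's y, 10 mm thick along x, 12 mm high, 103 mm above the cover's lower edges. 34 mm are free under the bar. The cover is lifted by it. Axes as cover.
- cover_ridge (a point): Apex of the inside of the cover's fold, mid-length, 59 mm above its lower edges, 44 mm under the middle of the handle bar. When the cover is nested this point and its axes coincide with saddle_ridge. Axes as cover.
- hood_edge (a point): Middle of the front edge of the thin splash hood that juts out from the cover's ridge over the rivets' slope, all along the cover: 63 mm to -x of the ridge, 15 mm above cover_ridge. It covers the rivets from above; they are open only from the front, square to their slope. Axes as cover.
- saddle_ridge (a point): Apex of the outside of the lamp supply's saddle fold, mid-length, 104 mm above the bench. The supply is fixed: grey tray 172 (x) by 212 (y) mm, 43 mm high, with switch, knob and outlet on its -x side (its front), and on top an open sheet-metal saddle with two slopes 40 degrees from level. x from front to back, y along the ridge, z up.
- slot_left (a point): Where the left rivet's axis meets the outside of the saddle's front slope when nested: y = +75 mm, 66 mm down the slope. The slot round it is 13 mm wide along y and reaches 12.5 mm up and 7.5 mm down the slope from here. The shank fits with 2 mm to spare to either side along y, and enters straight down or square to the slope. Axes as saddle_ridge.
- slot_right (a point): The same for the right rivet, at y = -75 mm.
- rivet_left_top (a point): Centre of the top of the left centre pin (the one at the cover's +y), riding with it. z points along the pin out of the slope, y along the ridge. Pin head 12.4 mm across, in a flange 24 mm across, 3 mm high on the sheet. Home, the top is 0.5 mm above the flange. Under the sheet the 9 mm square shank reaches down 11.5 mm, with a round tip 7 mm across.
- rivet_right_top (a point): The same for the right pin (at the cover's -y).
- rivet_left (a joint): How far the left pin is pressed in: 0 = 8 mm proud, 0.008 m = home (flush), a hard stop. It starts 7 to 8 mm proud, moves stiffly (about 6 N at first, 9 to 10 N near home, where the rivet's two jaws under the sheet spread) and stays where it is left. With the jaws spread the shank neither enters nor leaves its slot.
- rivet_right (a joint): The same for the right pin.
- eyepiece: Black spare eyepiece standing on the bench, 34 mm across, 46 mm high; origin at its underside. It stands before a fixed microscope, 0.4 m tall, that takes up x 0.55 to 0.79 and y 0.01 to 0.19 m: carry round in front of it.
- objective_case: Screw case with black cap, 37 mm across, 58 mm high, standing on the bench; origin at its underside.
- dust_cap: Flat black dust cap, 38 mm across, 14 mm high, on the bench; origin at its underside.

How it is judged:
On the way:
1. the cover is nested on the saddle, shanks in the slots, both pins still out (distance between cover_ridge and saddle_ridge below 0.005 m and angle between the y axis of cover_ridge and the y axis of saddle_ridge, either way round below 0.05 rad and angle between the z axis of cover_ridge and the z axis of saddle_ridge, either way round below 0.05 rad and value of joint each of rivet_left, rivet_right below 0.004 m), for 0.2 s.
At the end, for the whole second after the job is handed in: Both pins are within 1.2 mm of home, and the cover is nested on the saddle, its ridge within 5 mm of the saddle's and its axes within 3 degrees, the rivets on the supply's front side (value of joint each of rivet_left, rivet_right above 0.0068 m and distance between cover_ridge and saddle_ridge below 0.005 m and angle between the y axis of cover_ridge and the y axis of saddle_ridge, either way round below 0.05 rad and angle between the z axis of cover_ridge and the z axis of saddle_ridge, either way round below 0.05 rad and x of rivet_left_top in the frame of saddle_ridge below 0 m); the robot touches nothing.
It fails at once if eyepiece displaced by more than 30 mm (distance of eyepiece from where it was at the start of the episode above 0.03 m).
It fails at once if objective case displaced by more than 30 mm (distance of objective_case from where it was at the start of the episode above 0.03 m).
It fails at once if dust cap displaced by more than 30 mm (distance of dust_cap from where it was at the start of the episode above 0.03 m).
It also fails if it takes over 67 s, if anything falls off the work surface, if the arm or the gripper's body presses on something with over 40 N, if the wrist force passes 120 N, or if a joint passes its speed limit or range.

ROBOT

A 7-joint arm with a two-finger parallel gripper is mounted at the origin on a cart in front of the work surface, level with it; the furniture and walls round the work are solid. World frame = base frame: x ahead of the robot, y to its left, z up, the work surface at z = 0. Lengths are in m, angles in rad, forces in N, time in s.
With the tool pointing down it reaches from about 0.425 to 0.925 m from the base axis. Payload 6.8 kg.
Tool frame: the origin (TCP) lies between the finger pads; the fingertips stand 14 mm ahead of it and the grasp point (between the pads) lies 5 mm behind it; z points along the fingers, y is the direction in which the jaws open and shut (so a half turn about z gives the same grasp; the last joint's range is limited). The gripper opens to 85 mm and grips with 20 to 120 N. Pads are 22 mm wide; open, the fingers measure 114 mm over their backs; the gripper's body (76 mm by 85 mm) begins 54 mm behind the grasp point. The pads swing forward as they close: fully open they stand 13 mm farther back than shut.
Start: joints at [-1.388, 0.477, 0.022, 1.555, -0.011, 1.109, -0.083], TCP at [0.194, 0.647, 0.245] pointing down, gripper open.
Joint ranges: [-2.96, 2.96], [-0.34, 2.1], [-1.41, 1.46], [0.24, 2.44], [-1.37, 4.51], [0.17, 1.92], [-2.96, 2.96]. Speed limits (rad/s): [2.39, 2.39, 3.14, 3.14, 3.14, 3.14, 3.14].

INTERFACE

Orientations are given as a unit quaternion [w, x, y, z].
In Python, from station import bot gives the robot as it stands.
- The arm moves only by the shell command python3 -m crank 'ROWS' [FORCE]. ROWS is JSON, a list of rows, each a list of 3 entries, a list of its own where there are three numbers: the shift along the tool's x, y, z in m, then the turn, a rotation vector about the tool's x, y, z in degrees, then the finger opening in m, from 0 to 0.0854. A call has 1 to 10 rows; each row shifts and turns the commanded pose from where the row before left it, along the tool's axes as they then stand; what a row does not reach is not made up. A row lasts 1/8 s, in which the tool goes at most 62.5 mm and 10.7 degrees, less where a joint would pass 70% of its speed; a pose out of reach is approached as far as the arm can. A call is refused whole if a number of a shift passes 0.0625 or a number of a turn 10.7, either way. A call with a gripper value outside its range is refused whole. The fingers move at their own pace and stop on an object; FORCE is the grip in N (left out, the last holds). Time passes only in rows, so rows that do not move let the fingers close. It gives the time, the measured TCP pose, the force and the opening at its end, in the units of the state.
- bot.get_obs(): the state, without advancing time (a new reading comes with each control period).
- bot.read_camera(name): name is "scene" or "top" or "wrist"; returns (picture, depth): 420x560x3 uint8, red, green, blue; 420x560 float32, m along the optical axis (not along the pixel's ray), 0 where there is no reading.
- bot.calibration(name): a dict with "fx", "fy", "cx", "cy" (pixels), "extrinsics" (4x4, takes a point from camera to world coordinates). Camera axes: x right, y down, z forward; pixel columns grow to the right and rows downward; lengths in m; the calibration is good to about 2 mm. A picture is of the moment at which its call begins: read the wrist's pose just before it. calibration takes no time and is no camera call; for the wrist camera it gives the pose at the moment of the call.
- bot.hand_in(): hands the job in, once; it reports no verdict.
The state is a dict: "t": time; "q": joint angles; "joint_vel": joint speeds; "joint_torque": joint torques, N m; "eef_pos": TCP position; "tool_rot": TCP orientation; "contact_force": force on the tool from outside, world axes, zero at the start; "torque": the same for the moment, N m; "gripper_width": opening from 0.0 (shut) to 1.0 (fully open).
Only numpy, scipy, OpenCV 4.12 (cv2) and the standard library are available. Lean on these libraries where they do the work, as an engineer would, in place of code of your own. Each camera call takes 0.05 s, during which the arm holds its last target.

## Working session

There is one attempt and no reset: what is moved stays moved. The work goes in short steps, Python scripts to look and compute and a shell command to move; the robot and the scene stay as the last step left them, time stands still between calls to the robot, and variables do not carry over. Pictures are saved under pics/ and viewed, and the job is handed in when it is done.

```bash
ls; mkdir -p pics
python3 - <<'E'
from station import bot
import cv2
o=bot.get_obs();print(o)
for n in ["scene","top","wrist"]:
    c=bot.calibration(n);p,d=bot.read_camera(n)
    import numpy as np
    np.savez(f"pics/{n}0.npz",p=p,d=d,E=c["extrinsics"],k=[c["fx"],c["fy"],c["cx"],c["cy"]])
    cv2.imwrite(f"pics/{n}0.png",p[:,:,::-1]);print(n,c)
E
```

```text
pics
{'t': 0.0, 'q': array([-1.38809182,  0.47781013,  0.02231891,  1.55643095, -0.01149739,
        1.10927427, -0.08310788]), 'joint_vel': array([ 0.00117254, -0.00164782, -0.00128362, -0.00041278,  0.00060208,
       -0.00083793, -0.00019008]), 'joint_torque': array([-1.85780627e-04, -5.96476150e+01,  1.60775285e+00, -2.81182677e+01,
        1.24316677e-02,  9.56623204e-03,  6.33424875e-06]), 'eef_pos': array([0.19337985, 0.64613275, 0.2443272 ]), 'tool_rot': array([-6.72623596e-05,  1.44873770e-01,  9.89449739e-01, -8.94890501e-04]), 'contact_force': array([-0.47036984,  0.0288135 ,  0.06382203]), 'torque': array([-0.01641077, -0.03081735, -0.0468748 ]), 'gripper_width': 1.00457534386018}
scene {'fx': 407.47460493992776, 'fy': 407.47460493992776, 'cx': 282.04033884817756, 'cy': 213.37621751707107, 'extrinsics': array([[ 0.84865691, -0.35264823,  0.39423429, -0.00105545],
       [-0.52865661, -0.59004805,  0.61021757, -0.80496751],
       [ 0.01742502, -0.72627992, -0.68717817,  0.96938754],
       [ 0.        ,  0.        ,  0.        ,  1.        ]])}
top {'fx': 393.85820112718636, 'fy': 393.85820112718636, 'cx': 278.7985517663199, 'cy': 200.53204798210237, 'extrinsics': array([[-0.02447323, -0.98947117,  0.14264595,  0.30162643],
       [-0.99963463,  0.02258348, -0.01485206, -0.01827468],
       [ 0.01147425, -0.14295731, -0.98966234,  1.38233476],
       [ 0.        ,  0.        ,  0.        ,  1.        ]])}
wrist {'fx': 363.3207921678322, 'fy': 363.3207921678322, 'cx': 284.8077864511456, 'cy': 206.0053325719207, 'extrinsics': array([[ 0.28683827,  0.92545829,  0.24748891,  0.13016777],
       [ 0.9579764 , -0.27649617, -0.0763615 ,  0.6641663 ],
       [-0.00223964,  0.25899193, -0.96587689,  0.37300924],
       [ 0.        ,  0.        ,  0.        ,  1.        ]])}
```

View pics/scene0.png

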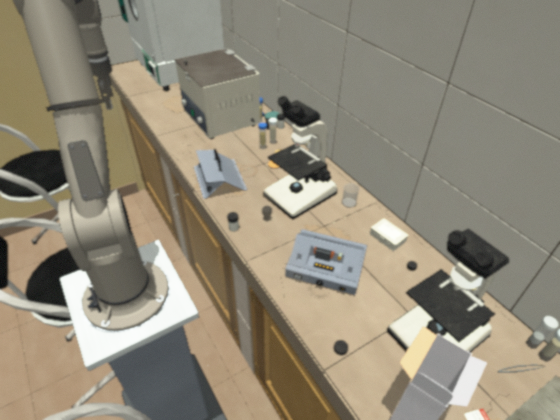

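View pics/top0.png

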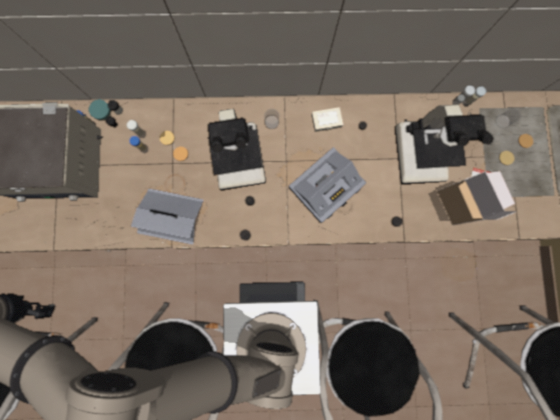

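View pics/wrist0.png

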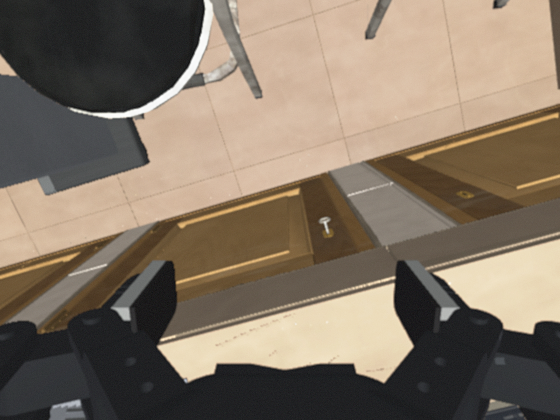

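```bash
cat > h.py <<'E'
import numpy as np,cv2
from scipy.spatial.transform import Rotation as R
def snap(n,tag):
    from station import bot
    o=bot.get_obs();c=bot.calibration(n);p,d=bot.read_camera(n)
    np.savez(f"pics/{n}{tag}.npz",p=p,d=d,E=c["extrinsics"],k=[c["fx"],c["fy"],c["cx"],c["cy"]])
    cv2.imwrite(f"pics/{n}{tag}.png",p[:,:,::-1]);return o
def load(n,tag):
    z=np.load(f"pics/{n}{tag}.npz");p,d,E,k=z["p"],z["d"],z["E"],z["k"]
    v,u=np.mgrid[0:d.shape[0],0:d.shape[1]]
    P=np.stack([(u-k[2])/k[0]*d,(v-k[3])/k[1]*d,d],-1)@E[:3,:3].T+E[:3,3]
    P[d==0]=np.nan
    return p,d,P,E,k
def proj(E,k,X):
    X=np.atleast_2d(X);c=(X-E[:3,3])@E[:3,:3]
    return np.c_[c[:,0]/c[:,2]*k[0]+k[2],c[:,1]/c[:,2]*k[1]+k[3]]
def crop(n,tag,x0,x1,y0,y1,s,out=None):
    p=load(n,tag)[0][y0:y1,x0:x1,::-1]
    cv2.imwrite(out or f"pics/{n}{tag}_c{x0}_{y0}.png",cv2.resize(p,None,fx=s,fy=s,interpolation=cv2.INTER_CUBIC))
E
python3 - <<'E'
from h import *
crop("top","0",120,380,130,260,3)
crop("scene","0",180,380,130,300,4)
p,d,P,E,k=load("top","0")
for u,v in [(166,212),(190,240),(145,195),(136,232),(201,203),(327,187),(250,201),(245,235),(397,221),(235,180),(300,130)]:
    print(u,v,P[v,u].round(4))
E
```

```text
166 212 [0.4563 0.33   0.106 ]
190 240 [0.3686 0.2724 0.0075]
145 195 [0.5278 0.4267 0.0223]
136 232 [ 0.4014  0.4629 -0.0021]
201 203 [0.497  0.2345 0.0092]
327 187 [ 0.5287 -0.1987  0.0964]
250 201 [0.4958 0.0607 0.0395]
245 235 [0.3786 0.0783 0.0538]
397 221 [ 0.4168 -0.4491  0.0176]
235 180 [0.5713 0.112  0.0356]
300 130 [ 0.7606 -0.123  -0.0058]
```

View pics/top0_c120_130.png

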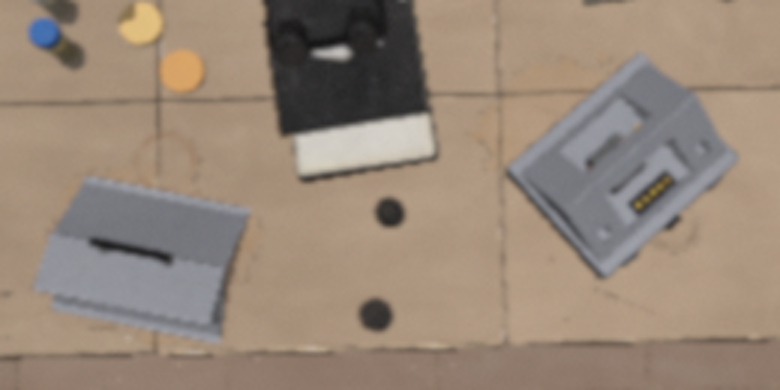

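View pics/scene0_c180_130.png

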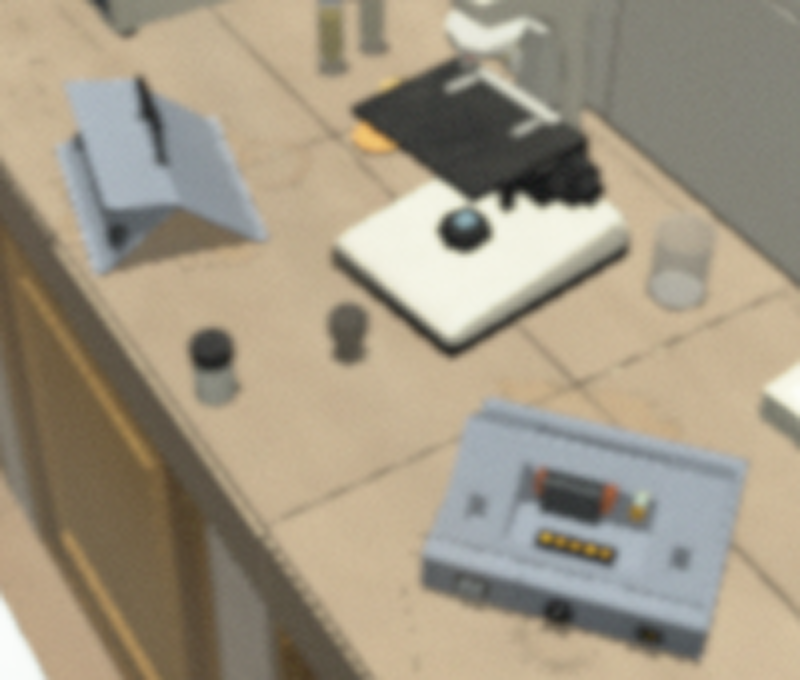

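```bash
python3 -m crank '[[[-0.0433,-0.0359,-0.0094],[0,0,0],0.085],[[-0.0433,-0.0359,-0.0094],[0,0,0],0.085],[[-0.0433,-0.0359,-0.0094],[0,0,0],0.085],[[-0.0433,-0.0359,-0.0094],[0,0,0],0.085],[[-0.0433,-0.0359,-0.0094],[0,0,0],0.085],[[-0.0433,-0.0359,-0.0094],[0,0,0],0.085],[[-0.0433,-0.0359,-0.0094],[0,0,0],0.085],[[-0.0433,-0.0359,-0.0094],[0,0,0],0.085]]'
python3 -m crank '[[[0,0,0],[0,0,9.67],0.085],[[0,0,0],[0,0,9.67],0.085],[[0,0,0],[0,0,9.67],0.085],[[0,0,0],[0,0,9.67],0.085],[[0,0,0],[0,0,9.67],0.085],[[0,0,0],[0,0,9.67],0.085],[[0,0,0],[0,0,9.67],0.085],[[0,0,0],[0,0,9.67],0.085],[[0,0,0],[0,0,9.67],0.085],[[0,0,0],[0,0,0],0.085]]'
python3 - <<'E'
from h import *
o=snap("wrist","1");print(o['t'],o['q'],o['eef_pos']);print(R.from_quat(np.roll(o['tool_rot'],-1)).as_matrix().round(4))
E
```

```text
t: 1.15
eef_pos: [0.4437, 0.2705, 0.3208]
tool_rot: [-0.0, 0.145, 0.989, 0.0]
contact_force: [1.0, 0.9, 0.1]
gripper_width: 0.997
t: 2.4
eef_pos: [0.4429, 0.2721, 0.3203]
tool_rot: [0.0, 0.786, 0.618, -0.0]
contact_force: [-0.5, 0.6, 0.4]
gripper_width: 0.992
2.4 [-0.99278856  0.14941623  0.36472986  1.8482405  -0.05802145  1.15468586
 -0.84567158] [0.44285646 0.2721309  0.32030783]
[[ 2.352e-01  9.720e-01 -3.000e-04]
 [ 9.720e-01 -2.352e-01 -3.000e-04]
 [-4.000e-04 -2.000e-04 -1.000e+00]]
```

View pics/wrist1.png

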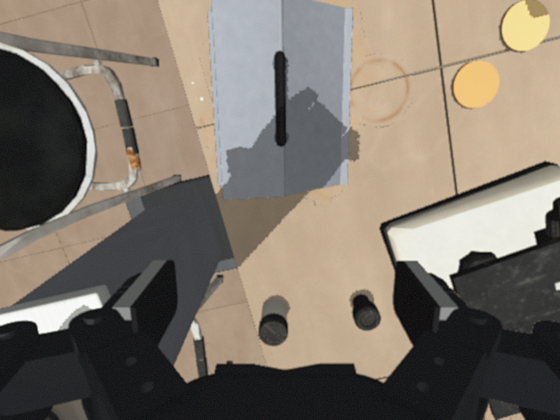

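Run:
```python
from h import *
p,d,P,E,k=load("wrist","1")
g=p.astype(int).sum(2)
m=np.zeros(d.shape,bool);m[40:160,262:300]=True
m&=(P[...,2]>0.09)&(g<200)
v,u=np.nonzero(m);print(len(u),u.min(),u.max(),v.min(),v.max())
Q=P[m];print(np.percentile(Q,[2,50,98],axis=0).round(4))
rect=cv2.minAreaRect(Q[:,:2].astype(np.float32));print(rect)
c=Q.mean(0);w,V=np.linalg.eigh(np.cov(Q[:,:2].T));print(c,V[:,1],np.degrees(np.arctan2(-V[0,1],V[1,1])))
# back slope plane: x_right
for nm,(a,b,c_,e) in {"back":(300,340,20,80),"hoodtop":(225,260,20,140)}.items():
    X=P[c_:e,a:b].reshape(-1,3);X=X[np.isfinite(X).all(1)]
    cc=np.median(X,0);U,S,W=np.linalg.svd(X-X.mean(0),full_matrices=False);n=W[2]*np.sign(W[2,2])
    print(nm,cc,n,np.degrees(np.arccos(n[2])),np.degrees(np.arctan2(n[1],n[0])),(S[2]/len(X)**.5))
```

```text
925 275 285 52 146
[[0.4438 0.3052 0.1048]
 [0.4555 0.3435 0.1083]
 [0.4657 0.3803 0.1102]]
((0.4547581672668457, 0.3425486385822296), (0.0816015973687172, 0.009384769015014172), 76.39619445800781)
[0.4552551  0.34323352 0.10814002] [0.22519207 0.97431439] -13.014173039076784
back [0.50819569 0.3854934  0.02711941] [ 0.62792548 -0.14086934  0.76541846] 40.05576539319965 -12.644432014817669 0.0005872032777160111
hoodtop [0.42296699 0.37139231 0.07023242] [ 0.16948568 -0.03865303  0.98477436] 10.011010722552129 -12.847190693665244 0.0007934451138106743
```

```bash
python3 -m crank '[[[0.0359,-0.0025,0.03],[0,0,-0.7],0.085],[[0.0358,-0.0024,0.03],[0,0,0],0.085],[[0,0,0.054],[0,0,0],0.085],[[0,0,0.054],[0,0,0],0.085],[[0,0,0.034],[0,0,0],0.085],[[0,0,0.02],[0,0,0],0.085],[[0,0,0],[0,0,0],0.085]]'
python3 - <<'E'
from h import *
o=snap("wrist","2");print(o['t'],o['q'],o['eef_pos'],o['contact_force'])
E
```

```text
t: 3.32
eef_pos: [0.4539, 0.3423, 0.097]
tool_rot: [0.0, 0.782, 0.624, -0.002]
contact_force: [0.5, -0.1, 0.5]
gripper_width: 0.994
3.325 [-0.96892289  0.50270523  0.27541128  1.94734639 -0.19962046  0.72116267
 -0.7990447 ] [0.45386474 0.34231239 0.09695631] [ 0.53986629 -0.08911128  0.53494692]
```

View pics/wrist2.png

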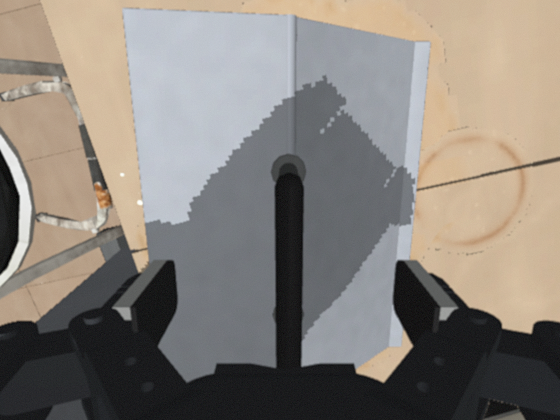

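```bash
python3 -m crank '[[[0,0,0],[0,0,0],0.0],[[0,0,0],[0,0,0],0.0],[[0,0,0],[0,0,0],0.0],[[0,0,0],[0,0,0],0.0],[[0,0,0],[0,0,0],0.0],[[0,0,0],[0,0,0],0.0],[[0,0,0],[0,0,0],0.0],[[0,0,0],[0,0,0],0.0]]' 90
python3 -m crank '[[[0,0,-0.02],[0,0,0],0.0],[[0,0,-0.04],[0,0,0],0.0],[[0,0,-0.05],[0,0,0],0.0],[[0,0,-0.04],[0,0,0],0.0],[[0,0,0],[0,0,0],0.0]]'
python3 - <<'E'
from h import *
o=snap("wrist","3");snap("scene","3");snap("top","3");print(o['t'],o['q'],o['eef_pos'],o['contact_force'],o['torque'])
E
```

```text
t: 4.38
eef_pos: [0.4552, 0.3433, 0.0989]
tool_rot: [-0.0, 0.783, 0.623, 0.0]
contact_force: [0.2, -1.0, 5.0]
gripper_width: 0.102
t: 5.0
eef_pos: [0.4558, 0.3439, 0.2507]
tool_rot: [-0.0, 0.783, 0.623, 0.002]
contact_force: [0.3, -0.2, -4.6]
gripper_width: 0.097
5.0 [-1.02686283  0.30543724  0.33717489  1.82525983 -0.11737182  1.02558531
 -0.87035994] [0.45575549 0.34389874 0.25069386] [ 0.32215506 -0.20304975 -4.61704451] [ 0.04204744 -0.03379929  0.0198294 ]
```

View pics/wrist3.png

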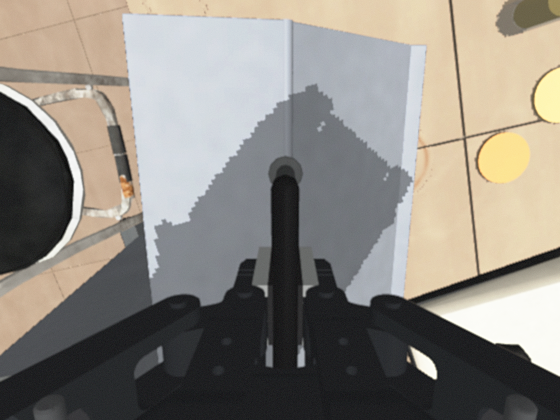

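View pics/scene3.png

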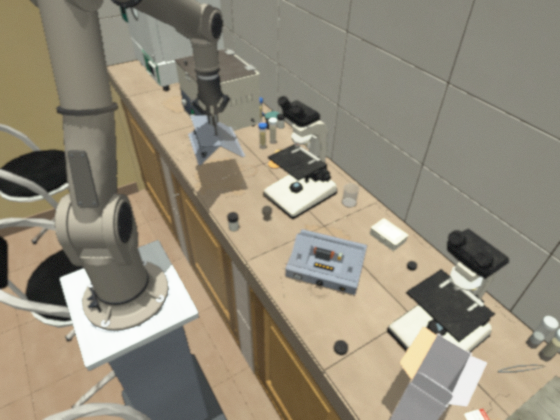

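Run:
```python
from h import *
for n in ["top","scene"]:
    p,d,P,E,k=load(n,"0")
    print(n,"handle proj",proj(E,k,[[0.455,0.3429,0.109],[0.455+.0094,0.3429+.0409,.109],[0.455-.0094,0.3429-.0409,.109]]).round(1))
    # cover back slope
    m=np.isfinite(P).all(2)
    for nm,c,yaw in [("cover",(0.455,0.343),-12.9),("saddle",(0.53,-0.2),38.5)]:
        a=np.radians(yaw);ex=np.array([np.cos(a),np.sin(a)]);ey=np.array([-np.sin(a),np.cos(a)])
        X=P[m];q=(X[:,:2]-c);lx=q@ex;ly=q@ey
        for s in (1,-1):
            if nm=="cover": sel=(abs(ly)<85)&(lx*s>.015)&(lx*s<.065)&(abs(ly)<.085)&(X[:,2]>.01)
            else: sel=(abs(abs(ly)-.083)<.015)&(lx*s>.008)&(lx*s<.06)&(X[:,2]>.045)&(X[:,2]<.12)
            Y=X[sel]
            for _ in range(4):
                mu=Y.mean(0);nrm=np.linalg.svd(Y-mu,full_matrices=False)[2][2];nrm*=np.sign(nrm[2])
                r=(Y-mu)@nrm;Y=Y[abs(r)<max(2.0*np.median(abs(r)),.0015)]
            print(nm,s,len(Y),mu.round(4),nrm.round(4),"tilt",np.degrees(np.arccos(nrm[2])).round(2),"az",np.degrees(np.arctan2(nrm[1],nrm[0])).round(2),r.std().round(4))
```

```text
top handle proj [[161.8 212.4]
 [149.1 209.8]
 [174.4 215. ]]
cover 1 369 [0.4942 0.3357 0.0299] [ 0.6269 -0.139   0.7666] tilt 39.95 az -12.5 0.0008
cover -1 473 [0.4171 0.352  0.0703] [ 0.1478 -0.0336  0.9885] tilt 8.72 az -12.8 0.0014
saddle 1 94 [ 0.5838 -0.2147  0.0859] [0.5067 0.4373 0.743 ] tilt 42.02 az 40.79 0.0011
saddle -1 98 [ 0.5213 -0.2428  0.0669] [-0.5101 -0.425   0.7478] tilt 41.6 az -140.2 0.0012
scene handle proj [[217.  154.3]
 [214.6 148. ]
 [219.6 160.9]]
cover 1 201 [0.4925 0.3276 0.0298] [ 0.6231 -0.1414  0.7692] tilt 39.71 az -12.79 0.0007
cover -1 260 [0.4101 0.3405 0.0493] [-0.9172  0.1422  0.3722] tilt 68.15 az 171.19 0.0059
saddle 1 43 [ 0.58   -0.2121  0.086 ] [0.4839 0.4052 0.7757] tilt 39.13 az 39.94 0.0005
saddle -1 166 [ 0.5274 -0.2479  0.0673] [-0.4988 -0.4187  0.7588] tilt 40.64 az -139.99 0.0011
```

```bash
python3 -m crank '[[[-0.03,0.0075,-0.004],[0,0,0],0.0],[[-0.0475,0.0075,-0.004],[0,0,0],0.0],[[-0.0475,0.0075,-0.004],[0,0,0],0.0],[[-0.0475,0.0075,-0.004],[0,0,0],0.0],[[-0.0475,0.0075,-0.004],[0,0,0],0.0],[[-0.0475,0.0075,-0.004],[0,0,0],0.0],[[-0.0475,0.0075,-0.004],[0,0,0],0.0],[[-0.0475,0.0075,-0.004],[0,0,0],0.0],[[-0.0475,0.0075,-0.004],[0,0,0],0.0],[[-0.029,0.0075,-0.004],[0,0,0],0.0]]'
python3 - <<'E'
from station import bot
o=bot.get_obs();print(o['q'],o['eef_pos'],o['tool_rot'])
E
```

```text
t: 6.4
eef_pos: [0.4268, -0.1047, 0.2873]
tool_rot: [-0.001, 0.784, 0.621, -0.001]
contact_force: [1.0, -0.5, -4.0]
gripper_width: 0.094
[-0.56391884  0.01034961  0.68244957  2.06813593 -0.00714644  1.06825911
 -0.10844625] [ 0.42678975 -0.10465098  0.2872756 ] [-0.00090826  0.78370121  0.62113638 -0.0010887 ]
```

```bash
python3 -m crank '[[[-0.045,0.005,0],[0,0,0],0.0],[[-0.055,0.005,0],[0,0,0],0.0],[[-0.055,0.005,0],[0,0,0],0.0],[[-0.055,0.005,0],[0,0,0],0.0],[[-0.055,0.005,0],[0,0,0],0.0],[[-0.04,0.005,0],[0,0,0],0.0]]'
python3 -m crank '[[[0,0,0],[0,0,-8.9],0.0],[[0,0,0],[0,0,-8.9],0.0],[[0,0,0],[0,0,-8.9],0.0],[[0,0,0],[0,0,-8.9],0.0],[[0,0,0],[0,0,-8.9],0.0],[[0,0,0],[0,0,-8.9],0.0],[[0,0,0],[0,0,0],0.0],[[0,0,0],[0,0,0],0.0]]'
python3 - <<'E'
from h import *
o=snap("wrist","4");print(o['t'],o['q'],o['eef_pos']);print(R.from_quat(np.roll(o['tool_rot'],-1)).as_matrix().round(4))
E
```

```text
t: 7.15
eef_pos: [0.3871, -0.4076, 0.287]
tool_rot: [-0.001, 0.784, 0.621, -0.001]
contact_force: [0.8, -0.1, -3.5]
gripper_width: 0.094
t: 8.15
eef_pos: [0.3889, -0.4054, 0.2877]
tool_rot: [-0.001, 0.421, 0.907, 0.0]
contact_force: [-0.4, 0.0, -3.1]
gripper_width: 0.096
8.15 [ 0.14658418  0.29091891  0.68262657  1.81401097 -0.20304519  1.10930219
  1.60148153] [ 0.38892501 -0.4053735   0.28769348]
[[-6.453e-01  7.639e-01 -1.400e-03]
 [ 7.639e-01  6.453e-01  9.000e-04]
 [ 1.600e-03 -5.000e-04 -1.000e+00]]
```

View pics/wrist4.png

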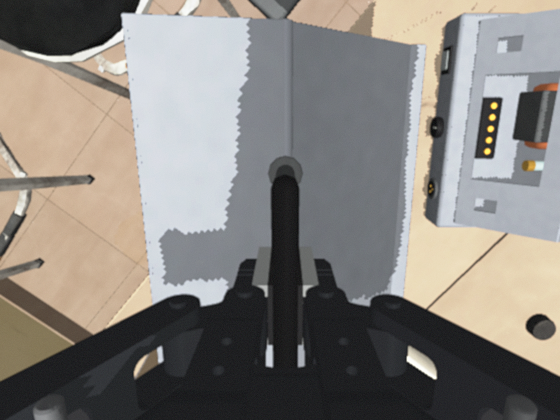

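Run:
```python
from h import *
crop("wrist","4",420,560,0,240,3)
p,d,P,E,k=load("wrist","4")
# front slope plane
m=np.zeros(d.shape,bool);m[25:80,475:555]=1;m[185:225,460:555]=1
X=P[m];X=X[np.isfinite(X).all(1)&(X[:,2]>.05)]
for _ in range(6):
    mu=X.mean(0);n=np.linalg.svd(X-mu,full_matrices=False)[2][2];n*=np.sign(n[2]);r=(X-mu)@n;X=X[abs(r)<max(2.5*np.median(abs(r)),.001)]
print(len(X),mu,n,np.degrees(np.arccos(n[2])),np.degrees(np.arctan2(-n[1],-n[0])),r.std())
```

```text
5298 [ 0.52265822 -0.23717579  0.07271573] [-0.49165918 -0.41068121  0.7678621 ] 39.837706882850824 39.87189091831657 0.0005892473748555493
```

View pics/wrist4_c420_0.png

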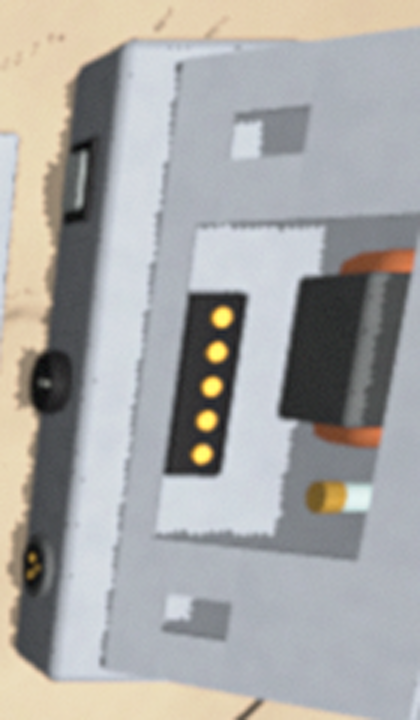

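```bash
cat > sad.py <<'E'
from h import *
p,d,P,E,k=load("wrist","4")
mu=np.array([0.52265822,-0.23717579,0.07271573]);n=np.array([-0.49165918,-0.41068121,0.7678621])
def ray(c):
    u,v=420+(c[0]+.5)/3-.5,(c[1]+.5)/3-.5
    r=E[:3,:3]@np.array([(u-k[2])/k[0],(v-k[3])/k[1],1]);o=E[:3,3]
    return o+r*((mu-o)@n/(r@n))
L=[ray(c) for c in [(238,112),(311,105),(304,152),(230,160)]]
Rr=[ray(c) for c in [(168,596),(231,602),(226,640),(161,633)]]
cl,cr=np.mean(L,0),np.mean(Rr,0)
y=cl-cr;print("dist",np.linalg.norm(y));y/=np.linalg.norm(y);print("y",y)
for S in (L,Rr): print([round(np.linalg.norm(S[i]-S[(i+1)%4])*1000,1) for i in range(4)])
up=np.cross(y,n);print("up",up)
yaw=np.degrees(np.arctan2(-y[0],y[1]));print("yaw",yaw)
m=(cl+cr)/2 # slot centre: +2.5 mm up-slope of slot point
ridge=m+up*(0.066-0.0025);print(cl,cr,"ridge",ridge)
E
python3 sad.py
```

```text
dist 0.15017903373584393
y [-6.40970632e-01  7.67565396e-01  1.11465502e-04]
[np.float64(18.9), np.float64(12.8), np.float64(19.3), np.float64(13.5)]
[np.float64(18.8), np.float64(12.9), np.float64(19.6), np.float64(13.1)]
up [0.58943015 0.49212225 0.64061517]
yaw 39.864235508857746
[ 0.46364382 -0.18324826  0.06377149] [ 0.55990417 -0.29852049  0.06375475] ridge [ 0.54920281 -0.20963461  0.10444218]
```

```bash
python3 - <<'E'
from h import *
p,d,P,E,k=load("wrist","4")
T=np.array([[-6.453e-01,7.639e-01,-1.4e-03],[7.639e-01,6.453e-01,9e-4],[1.6e-3,-5e-4,-1]])
t=np.array([0.38892501,-0.4053735,0.28769348])
Q=(P-t)@T  # tool coords
def fit(v0,v1,u0,u1):
    X=Q[v0:v1,u0:u1].reshape(-1,3);X=X[np.isfinite(X).all(1)]
    for _ in range(5):
        mu=X.mean(0);n=np.linalg.svd(X-mu,full_matrices=False)[2][2];n*=-np.sign(n[2]);r=(X-mu)@n;X=X[abs(r)<max(2.5*np.median(abs(r)),.001)]
    return mu,n,r.std()
b=fit(60,240,310,390);h=fit(40,200,160,250)
for q in (b,h): print(q[0].round(4),q[1].round(4),np.degrees(np.arccos(-q[1][2])).round(2),q[2].round(5))
ax=np.cross(b[1],h[1]);ax/=np.linalg.norm(ax);ax*=np.sign(ax[0]);print("ridge dir in tool",ax)
# intersection of back outer plane with hood at x=0
A=np.array([b[1],h[1],[1,0,0]]);print("ridge pt at toolx=0",np.linalg.solve(A,[b[1]@b[0],h[1]@h[0],0]))
# +y end edge: for columns, first row where on cover
for u in range(140,420,30):
    col=Q[:60,u]; on=np.where(np.isfinite(col[:,2])&(col[:,2]<0.12))[0]
    if len(on): print(u,on[0],col[on[0]].round(4))
# handle: bar y centre
m=(Q[...,2]<0.005)&(Q[...,2]>-.03)&(abs(Q[...,1])<.012);v,u=np.nonzero(m)
s=(v>175)&(v<235);print("bar y",np.percentile(Q[v[s],u[s],1],[3,50,97]).round(4),np.median(Q[v[s],u[s],2]).round(4))
E
python3 - <<'E'
import sys;sys.path.insert(0,'.')
E
```

```text
[0.0427 0.034  0.0653] [ 0.0014  0.6413 -0.7673] 39.89 0.0004
[ 0.0597 -0.035   0.0295] [ 3.000e-04  1.716e-01 -9.852e-01] 9.88 0.00049
ridge dir in tool [ 9.99997325e-01 -2.31146933e-03 -8.51065321e-05]
ridge pt at toolx=0 [ 0.         -0.00189005  0.03521618]
140 14 [ 0.1002 -0.0569  0.0256]
170 15 [ 0.1003 -0.046   0.0278]
200 16 [ 0.1005 -0.0348  0.0303]
230 18 [ 0.1002 -0.0232  0.0319]
260 19 [ 0.1001 -0.0112  0.0331]
290 20 [0.1002 0.001  0.0354]
320 27 [0.1004 0.0146 0.0496]
350 33 [0.1002 0.0303 0.0624]
380 39 [0.1003 0.0488 0.0782]
410 45 [0.1001 0.0704 0.096 ]
bar y [-0.0059 -0.0014  0.0033] -0.0091
```

```bash
python3 -m crank '[[[0.0096,0.04,0],[0,0,0.46],0.0],[[0.0095,0.055,0],[0,0,0],0.0],[[0.0095,0.055,0],[0,0,0],0.0],[[0.0095,0.055,0],[0,0,0],0.0],[[0.0095,0.0444,0],[0,0,0],0.0],[[0,0,0.04],[0,0,0],0.0],[[0,0,0.04],[0,0,0],0.0],[[0,0,0.025],[0,0,0],0.0],[[0,0,0],[0,0,0],0.0],[[0,0,0],[0,0,0],0.0]]'
python3 - <<'E'
from h import *
o=snap("wrist","5");snap("scene","5")
print(o['t'],o['q'],o['eef_pos'],o['contact_force']);T=R.from_quat(np.roll(o['tool_rot'],-1)).as_matrix();print(T.round(4))
ridge=o['eef_pos']+T@[0.0005,-0.001,0.041];D=np.array([0.5492,-0.2096,0.104])-ridge;print("remaining in tool",(T.T@D).round(4))
crop("scene","5",240,400,180,320,5)
E
```

```text
t: 9.45
eef_pos: [0.5509, -0.2091, 0.1845]
tool_rot: [0.001, 0.423, 0.906, -0.0]
contact_force: [-0.5, -0.0, -4.2]
gripper_width: 0.096
9.45 [-0.15448269  0.44204538  0.54044561  1.85509164 -0.28039926  0.9187187
  1.2115256 ] [ 0.55090833 -0.20906072  0.18452495] [-0.54925459 -0.02651599 -4.21524635]
[[-6.414e-01  7.672e-01  1.400e-03]
 [ 7.672e-01  6.414e-01 -7.000e-04]
 [-1.400e-03  6.000e-04 -1.000e+00]]
remaining in tool [ 0.0003 -0.0007  0.0395]
```

View pics/scene5_c240_180.png

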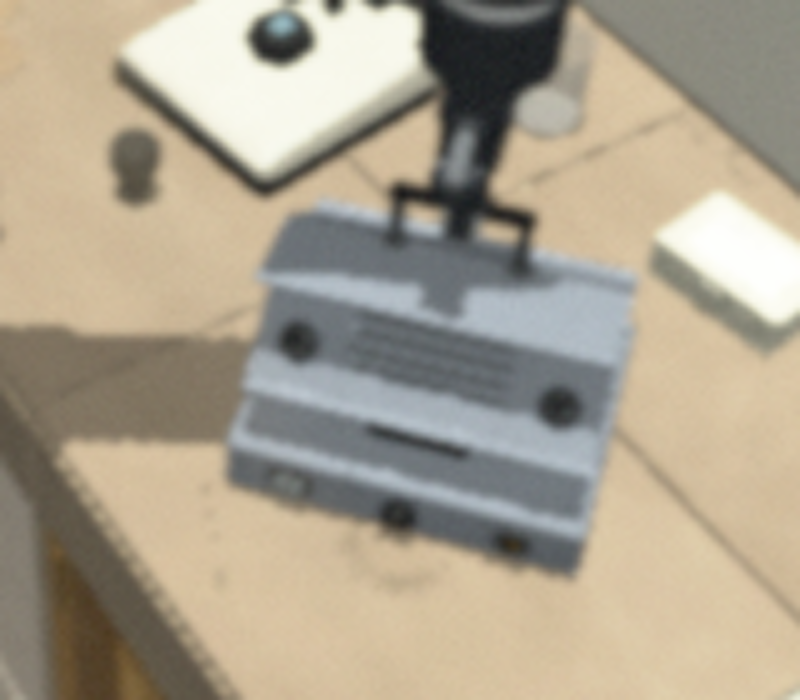

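```bash
python3 -m crank '[[[0.0003,-0.0007,0.015],[0,0,0.15],0.0],[[0,0,0.012],[0,0,0],0.0],[[0,0,0.006],[0,0,0],0.0],[[0,0,0.004],[0,0,0],0.0],[[0,0,0.0025],[0,0,0],0.0],[[0,0,0],[0,0,0],0.0]]'
cat > st.py <<'E'
from h import *
from station import bot
o=bot.get_obs();T=R.from_quat(np.roll(o['tool_rot'],-1)).as_matrix()
ridge=o['eef_pos']+T@[0.0005,-0.001,0.041];D=np.array([0.5492,-0.2096,0.104])-ridge
print(o['t'],o['eef_pos'].round(4),"F tool",(T.T@o['contact_force']).round(1),"M",o['torque'].round(2),"rem",(T.T@D).round(4),"q",o['q'].round(2))
print(T.round(3))
E
python3 st.py
```

```text
t: 10.3
eef_pos: [0.5497, -0.2088, 0.1441]
tool_rot: [0.0, 0.424, 0.906, 0.0]
contact_force: [-0.1, -0.5, -3.6]
gripper_width: 0.096
10.3 [ 0.5497 -0.2088  0.1441] F tool [-0.3 -0.3  3.6] M [-0.03 -0.05 -0.  ] rem [-0.0007  0.0001 -0.0009] q [-0.13  0.49  0.51  1.89 -0.32  0.84  1.24]
[[-0.64   0.768  0.   ]
 [ 0.768  0.64  -0.   ]
 [-0.     0.    -1.   ]]
```

```bash
python3 -m crank '[[[-0.0004,0,0.0015],[0,0,0],0.0],[[0,0,0.0015],[0,0,0],0.0],[[0,0,0],[0,0,0],0.0]]'; python3 st.py
```

```text
t: 10.68
eef_pos: [0.5499, -0.2088, 0.1438]
tool_rot: [0.0, 0.424, 0.906, 0.001]
contact_force: [-10.0, 5.6, 22.1]
gripper_width: 0.098
10.675 [ 0.5499 -0.2088  0.1438] F tool [ 10.7  -4.1 -22.1] M [1.13 1.87 0.04] rem [-0.0007 -0.0002 -0.0012] q [-0.13  0.49  0.51  1.89 -0.32  0.84  1.24]
[[-0.64   0.768  0.001]
 [ 0.768  0.64   0.002]
 [ 0.001  0.002 -1.   ]]
```

```bash
python3 -m crank '[[[0,0,-0.002],[0,0,0],0.0],[[0,0,0],[0,0,0],0.0]]'; python3 st.py
python3 - <<'E'
from h import *
snap("scene","6");crop("scene","6",240,400,180,320,5)
E
```

```text
t: 10.92
eef_pos: [0.5501, -0.2091, 0.1439]
tool_rot: [0.0, 0.424, 0.906, 0.0]
contact_force: [-3.6, 1.9, 7.8]
gripper_width: 0.096
10.925 [ 0.5501 -0.2091  0.1439] F tool [ 3.8 -1.5 -7.8] M [0.51 0.65 0.04] rem [-0.0003 -0.0001 -0.0011] q [-0.13  0.49  0.51  1.89 -0.32  0.84  1.24]
[[-0.64   0.768  0.001]
 [ 0.768  0.64   0.   ]
 [-0.     0.001 -1.   ]]
```

View pics/scene6_c240_180.png

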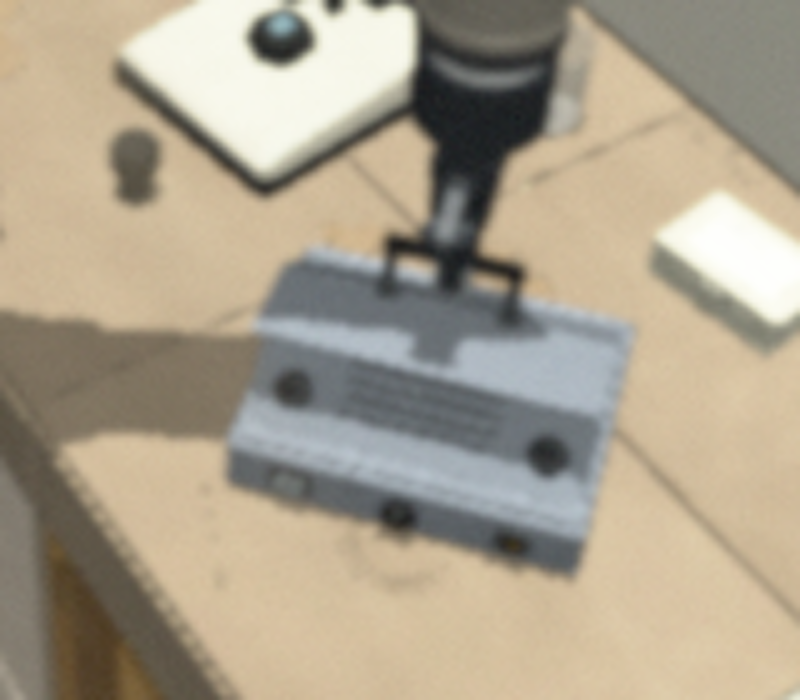

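```bash
python3 -m crank '[[[0,0,0],[0,0,0],0.02],[[0,0,0],[0,0,0],0.05],[[0,0,0],[0,0,0],0.05],[[0,0,0],[0,0,0],0.05],[[0,0,-0.03],[0,0,0],0.05],[[0,0,-0.05],[0,0,0],0.05],[[0,0,-0.05],[0,0,0],0.0],[[0,0,-0.03],[0,0,0],0.0],[[0,0,0],[0,0,0],0.0]]'; python3 st.py
python3 - <<'E'
from h import *
snap("wrist","7");snap("scene","7");crop("scene","7",240,400,180,320,5)
E
```

```text
t: 12.1
eef_pos: [0.551, -0.2099, 0.3056]
tool_rot: [0.003, 0.424, 0.906, 0.001]
contact_force: [0.9, -0.7, 0.5]
gripper_width: 0.0
12.1 [ 0.551  -0.2099  0.3056] F tool [-1.1  0.3 -0.5] M [ 0.01  0.04 -0.  ] rem [ 0.0016 -0.0009  0.1606] q [-0.21  0.31  0.6   1.73 -0.19  1.15  1.14]
[[-0.64   0.768  0.005]
 [ 0.768  0.64  -0.001]
 [-0.004  0.003 -1.   ]]
```

View pics/wrist7.png

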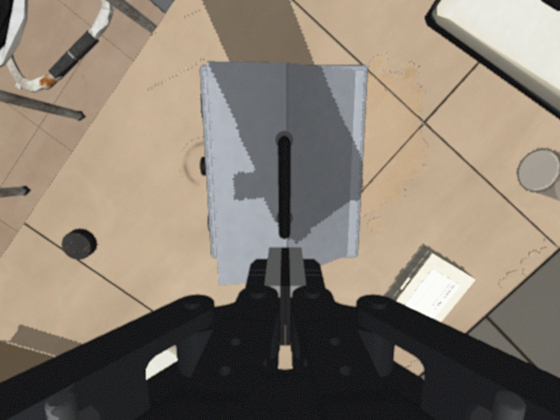

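View pics/scene7_c240_180.png

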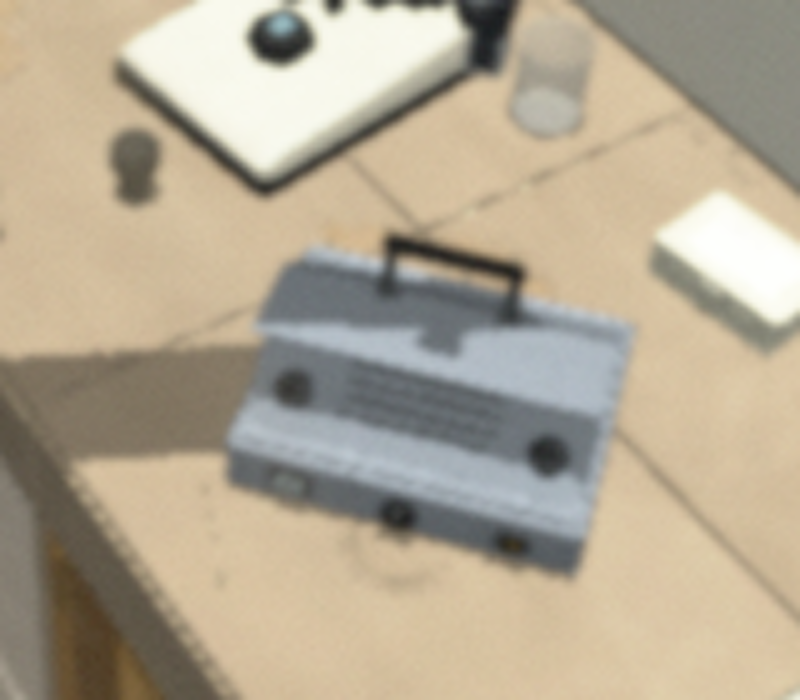

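Run:
```python
from h import *
p,d,P,E,k=load("wrist","7")
def fit(v0,v1,u0,u1):
    X=P[v0:v1,u0:u1].reshape(-1,3);X=X[np.isfinite(X).all(1)]
    for _ in range(5):
        mu=X.mean(0);n=np.linalg.svd(X-mu,full_matrices=False)[2][2];n*=np.sign(n[2]);r=(X-mu)@n;X=X[abs(r)<max(2.5*np.median(abs(r)),.001)]
    return mu,n
b=fit(75,225,300,345);h=fit(75,240,222,270)
ax=np.cross(h[1],b[1]);ax/=np.linalg.norm(ax);ax*=np.sign(ax[1])
S=np.array([0.5492,-0.2096,0.1044]);y=np.array([-.641,.7676,0]);xs=np.array([.7676,.641,0])
print("axis",ax,"yaw",np.degrees(np.arctan2(-ax[0],ax[1])),"pitch",np.degrees(ax[2]))
# expected outer back plane passes through S + 3mm along n_b
nb=np.array([.6428*xs[0],.6428*xs[1],.766]);print("back-plane offset mm",1000*((b[0]-S)@nb)-3)
print("tilts",[np.degrees(np.arccos(q[1][2])).round(2) for q in (b,h)])
# end edge +y
for u in range(225,350,20):
    col=P[:140,u]; on=np.where((col[:,2]>0.06))[0]
    if len(on): print(u,on[0],((col[on[0]]-S)@y).round(4))
m=np.zeros(d.shape,bool);m[125:245,270:300]=1;m&=(P[...,2]>.135)&(P[...,2]<.17);Q=P[m]-S
print(len(Q),"handle local y,x",np.percentile(Q@y,[1,99]).round(4),np.percentile(Q@xs,[3,97]).round(4),np.median(Q[:,2]).round(4))
```

```text
axis [-6.42386186e-01  7.66381047e-01 -2.82302507e-04] yaw 39.969984289862744 pitch -0.01617474221020862
back-plane offset mm -0.47296076512912366
tilts [np.float64(40.08), np.float64(10.0)]
225 62 0.0998
245 62 0.0999
265 63 0.0996
285 63 0.0999
305 65 0.0999
325 67 0.0998
1200 handle local y,x [-0.0388  0.041 ] [-0.005   0.0038] 0.0489
```

```bash
python3 -m crank '[[[0,0,0],[0,0,10],0.0],[[0,0,0],[0,0,10],0.0],[[0,0,0],[0,0,10],0.0],[[0,0,0],[0,0,10],0.0],[[0,0,0],[0,0,10],0.0],[[0,0,0],[0,0,10],0.0],[[0,0,0],[0,0,10],0.0],[[0,0,0],[0,0,10],0.0],[[0,0,0],[0,0,10],0.0]]'
python3 st.py
```

```text
t: 13.32
eef_pos: [0.549, -0.2088, 0.3013]
tool_rot: [-0.001, 0.941, 0.338, -0.001]
contact_force: [-0.4, 0.5, -0.4]
gripper_width: -0.002
13.325 [ 0.549  -0.2088  0.3013] F tool [ 0.1 -0.6  0.4] M [-0.02  0.01 -0.01] rem [-0.0004  0.0022  0.1563] q [-0.45  0.4   0.95  1.75 -0.35  1.18 -0.28]
[[ 0.772  0.636 -0.003]
 [ 0.636 -0.772  0.   ]
 [-0.002 -0.002 -1.   ]]
```

```bash
python3 -m crank '[[[-0.046,-0.0245,0],[0,0,0],0.0],[[-0.046,-0.0245,0],[0,0,0],0.0],[[-0.046,-0.0245,0],[0,0,0],0.0],[[0,0,0],[0,10,0],0.0],[[0,0,0],[0,10,0],0.0],[[0,0,0],[0,10,0],0.0],[[0,0,0],[0,10,0],0.0],[[0,0,0],[0,0,0],0.0]]'
python3 st.py
```

```text
t: 14.32
eef_pos: [0.3918, -0.2409, 0.2987]
tool_rot: [-0.115, 0.893, 0.317, 0.297]
contact_force: [0.1, 0.0, -0.1]
gripper_width: -0.002
14.325 [ 0.3918 -0.2409  0.2987] F tool [-0.   0.   0.2] M [-0.46  0.54 -0.03] rem [-0.0047  0.0802  0.1985] q [-0.25  0.18  1.24  2.15 -0.89  1.22  0.55]
[[ 0.622  0.635  0.458]
 [ 0.498 -0.772  0.395]
 [ 0.604 -0.017 -0.797]]
```

```bash
cat > goal.py <<'E'
# usage: goal.py L|R n_tip(mm above slot pt)
import sys
from h import *
from station import bot
o=bot.get_obs();T=R.from_quat(np.roll(o['tool_rot'],-1)).as_matrix()
y=np.array([-.6409,.7676,0]);xs=np.array([.7676,.6409,0]);zz=np.array([0,0,1.])
n=-.6428*xs+.766*zz;up=.766*xs+.6428*zz
S=np.array([0.5492,-0.2096,0.104])
def goal(side,h):
    slot=S-.066*up+(.075 if side=="L" else -.075)*y
    tip=slot+n*h/1000
    G=np.c_[up,-y,-n];return tip-G[:,2]*.014,G
p,G=goal(sys.argv[1],float(sys.argv[2]))
print("t",o['t'],"pos",o['eef_pos'].round(4),"F tool",(T.T@o['contact_force']).round(1),"q",o['q'].round(2))
rv=R.from_matrix(T.T@G).as_rotvec(degrees=True)
print("goal",p.round(4),"delta in current tool mm",(T.T@(p-o['eef_pos'])*1000).round(1),"in goal tool mm",(G.T@(p-o['eef_pos'])*1000).round(1),"turn deg",rv.round(2))
E
python3 goal.py L 90;python3 goal.py R 90
```

```text
t 14.325 pos [ 0.3918 -0.2409  0.2987] F tool [-0.   0.   0.2] q [-0.25  0.18  1.24  2.15 -0.89  1.22  0.55]
goal [ 0.411  -0.2273  0.1412] delta in current tool mm [-76.4   4.4 139.6] in goal tool mm [-83.3   1.9 135.7] turn deg [-0.52  2.82 -0.94]
t 14.325 pos [ 0.3918 -0.2409  0.2987] F tool [-0.   0.   0.2] q [-0.25  0.18  1.24  2.15 -0.89  1.22  0.55]
goal [ 0.5071 -0.3424  0.1412] delta in current tool mm [-74.  154.4 138.2] in goal tool mm [-83.3 151.9 135.7] turn deg [-0.52  2.82 -0.94]
```

```bash
python3 -m crank '[[[-0.02,0.038,0.02],[-0.5,2.8,-0.9],0.0],[[-0.021,0.038,0.025],[0,0,0],0.0],[[-0.021,0.038,0.025],[0,0,0],0.0],[[-0.021,0.038,0.025],[0,0,0],0.0],[[0,0,0],[0,0,0],0.0],[[0,0,0],[0,0,0],0.0]]'
python3 goal.py R 90;python3 goal.py R 14
```

```text
t: 15.08
eef_pos: [0.4902, -0.3532, 0.1777]
tool_rot: [-0.118, 0.881, 0.326, 0.321]
contact_force: [-0.6, 1.0, 0.5]
gripper_width: 0.001
t 15.075 pos [ 0.4902 -0.3532  0.1777] F tool [ 0.5 -1.1 -0.3] q [ 0.21  0.71  0.92  1.92 -1.28  1.39  0.89]
goal [ 0.5071 -0.3424  0.1412] delta in current tool mm [-8.2  2.8 40.7] in goal tool mm [-8.2  2.6 40.8] turn deg [-0.38 -0.01  0.6 ]
t 15.075 pos [ 0.4902 -0.3532  0.1777] F tool [ 0.5 -1.1 -0.3] q [ 0.21  0.71  0.92  1.92 -1.28  1.39  0.89]
goal [ 0.5446 -0.3111  0.083 ] delta in current tool mm [ -8.3   3.3 116.7] in goal tool mm [ -8.2   2.6 116.8] turn deg [-0.38 -0.01  0.6 ]
```

```bash
python3 -m crank '[[[-0.0083,0.0028,0.02],[-0.4,0,0.6],0.0],[[0,0,0.03],[0,0,0],0.0],[[0,0,0.03],[0,0,0],0.0],[[0,0,0],[0,0,0],0.0]]'
python3 goal.py R 14
python3 - <<'E'
from h import *
snap("scene","8");crop("scene","8",240,400,180,320,5)
E
```

```text
t: 15.58
eef_pos: [0.5271, -0.3252, 0.1104]
tool_rot: [-0.117, 0.883, 0.32, 0.323]
contact_force: [-0.5, 0.5, 0.9]
gripper_width: 0.001
t 15.575 pos [ 0.5271 -0.3252  0.1104] F tool [ 0.5 -0.7 -0.7] q [ 0.27  0.74  0.71  1.95 -1.35  1.21  0.91]
goal [ 0.5446 -0.3111  0.083 ] delta in current tool mm [-0.6  0.4 35.4] in goal tool mm [-0.4  0.4 35.4] turn deg [-0.02 -0.25 -0.  ]
```

View pics/scene8_c240_180.png

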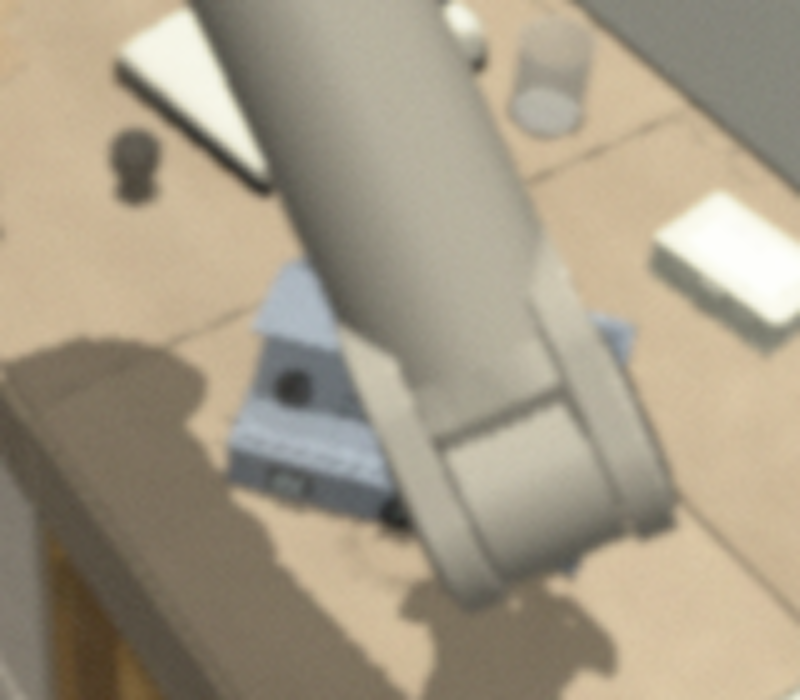

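```bash
python3 -m crank '[[[-0.0005,-0.0005,0.01],[-3.2,0,0],0.0],[[0,-0.0003,0.005],[0,0,0],0.0],[[0,0,0],[0,0,0],0.0]]'
python3 goal.py R 14
```

```text
t: 16.0
eef_pos: [0.5331, -0.3229, 0.0999]
tool_rot: [-0.09, 0.886, 0.31, 0.332]
contact_force: [0.4, 0.4, -0.3]
gripper_width: -0.001
t 16.0 pos [ 0.5331 -0.3229  0.0999] F tool [ 0.2 -0.1  0.6] q [ 0.37  0.67  0.53  1.98 -1.36  1.04  0.93]
goal [ 0.5446 -0.3111  0.083 ] delta in current tool mm [ 1.6 -3.1 23.4] in goal tool mm [ 1.7 -1.7 23.5] turn deg [ 3.46 -0.18 -0.05]
```

```bash
python3 -m crank '[[[0.0017,-0.003,0.008],[2.4,0,0],0.0],[[0,0,0.008],[0,0,0],0.0],[[0,0,0],[0,0,0],0.0]]'
python3 goal.py R 14
```

```text
t: 16.38
eef_pos: [0.5411, -0.312, 0.087]
tool_rot: [-0.11, 0.884, 0.318, 0.325]
contact_force: [0.8, -0.8, 0.5]
gripper_width: -0.003
t 16.375 pos [ 0.5411 -0.312   0.087 ] F tool [ 0.4  1.1 -0.2] q [ 0.38  0.7   0.5   1.96 -1.33  1.05  0.9 ]
goal [ 0.5446 -0.3111  0.083 ] delta in current tool mm [-0.   1.5  5.2] in goal tool mm [-0.   1.6  5.1] turn deg [ 0.92 -0.13 -0.01]
```

```bash
python3 -m crank '[[[0,0.0014,0.003],[0.9,0,0],0.0],[[0,0,0.002],[0,0,0],0.0],[[0,0,0.002],[0,0,0],0.0],[[0,0,0],[0,0,0],0.0]]'
python3 goal.py R 6.5
```

```text
t: 16.88
eef_pos: [0.5451, -0.3111, 0.0826]
tool_rot: [-0.116, 0.883, 0.32, 0.323]
contact_force: [-0.5, -0.5, 0.1]
gripper_width: 0.003
t 16.875 pos [ 0.5451 -0.3111  0.0826] F tool [-0.5  0.  -0.5] q [ 0.38  0.71  0.49  1.94 -1.33  1.05  0.89]
goal [ 0.5483 -0.308   0.0773] delta in current tool mm [-0.  -0.3  6.9] in goal tool mm [-0.  -0.3  6.9] turn deg [ 0.14 -0.15 -0.03]
```

```bash
python3 -m crank '[[[0,0,0.0015],[0,0,0],0.0],[[0,0,0.0015],[0,0,0],0.0],[[0,0,0],[0,0,0],0.0]]'
python3 goal.py R 6.5;  python3 -m crank '[[[0,0,0.0015],[0,0,0],0.0],[[0,0,0.0015],[0,0,0],0.0],[[0,0,0],[0,0,0],0.0]]'
python3 goal.py R 6.5
```

```text
t: 17.25
eef_pos: [0.5463, -0.3101, 0.0807]
tool_rot: [-0.116, 0.883, 0.319, 0.323]
contact_force: [-3.7, -0.5, 4.6]
gripper_width: -0.002
t 17.25 pos [ 0.5463 -0.3101  0.0807] F tool [ 0.6 -2.  -5.6] q [ 0.38  0.71  0.48  1.94 -1.33  1.05  0.89]
goal [ 0.5483 -0.308   0.0773] delta in current tool mm [ 0.  -0.3  4.5] in goal tool mm [ 0.  -0.3  4.5] turn deg [ 0.16 -0.16 -0.03]
t: 17.62
eef_pos: [0.5478, -0.3089, 0.0784]
tool_rot: [-0.116, 0.883, 0.319, 0.323]
contact_force: [-3.7, -0.6, 5.3]
gripper_width: -0.001
t 17.625 pos [ 0.5478 -0.3089  0.0784] F tool [ 0.9 -1.9 -6.2] q [ 0.39  0.72  0.47  1.94 -1.33  1.04  0.89]
goal [ 0.5483 -0.308   0.0773] delta in current tool mm [ 0.  -0.3  1.5] in goal tool mm [ 0.  -0.3  1.5] turn deg [ 0.15 -0.16 -0.04]
```

```bash
python3 -m crank '[[[0,0,0.0012],[0,0,0],0.0],[[0,0,0.0012],[0,0,0],0.0],[[0,0,0],[0,0,0],0.0]]'
python3 goal.py R 6.5;  python3 -m crank '[[[0,0,0.001],[0,0,0],0.0],[[0,0,0.001],[0,0,0],0.0],[[0,0,0],[0,0,0],0.0]]'
python3 goal.py R 6.5
```

```text
t: 18.0
eef_pos: [0.5488, -0.308, 0.0768]
tool_rot: [-0.116, 0.883, 0.319, 0.323]
contact_force: [-5.0, -0.6, 7.4]
gripper_width: 0.002
t 18.0 pos [ 0.5488 -0.308   0.0768] F tool [ 1.5 -2.8 -8.4] q [ 0.39  0.72  0.46  1.94 -1.33  1.04  0.9 ]
goal [ 0.5483 -0.308   0.0773] delta in current tool mm [ 0.  -0.3 -0.6] in goal tool mm [ 0.  -0.3 -0.6] turn deg [ 0.16 -0.17 -0.04]
t: 18.38
eef_pos: [0.5489, -0.308, 0.0766]
tool_rot: [-0.116, 0.883, 0.319, 0.324]
contact_force: [-12.0, -0.9, 18.6]
gripper_width: 0.003
t 18.375 pos [ 0.5489 -0.308   0.0766] F tool [  4.6  -7.  -20.6] q [ 0.39  0.72  0.46  1.94 -1.33  1.03  0.9 ]
goal [ 0.5483 -0.308   0.0773] delta in current tool mm [ 0.1 -0.4 -0.8] in goal tool mm [ 0.1 -0.4 -0.8] turn deg [ 0.2  -0.23 -0.06]
```

```bash
python3 -m crank '[[[0,0,0.001],[0,0,0],0.0],[[0,0,0],[0,0,0],0.0]]'
python3 goal.py R 6.5;  python3 -m crank '[[[0,0,-0.01],[0,0,0],0.0],[[0,0,-0.04],[0,0,0],0.0],[[0,0,-0.04],[0,0,0],0.0],[[0,0,0],[0,0,0],0.0]]'
python3 goal.py L 90
python3 - <<'E'
from h import *
snap("wrist","9");snap("scene","9");crop("scene","9",240,400,180,320,5)
E
```

```text
t: 18.62
eef_pos: [0.549, -0.308, 0.0765]
tool_rot: [-0.116, 0.883, 0.319, 0.324]
contact_force: [-16.7, -1.4, 24.1]
gripper_width: -0.002
t 18.625 pos [ 0.549  -0.308   0.0765] F tool [  5.1  -9.6 -27.3] q [ 0.39  0.72  0.46  1.94 -1.33  1.03  0.9 ]
goal [ 0.5483 -0.308   0.0773] delta in current tool mm [ 0.1 -0.4 -0.9] in goal tool mm [ 0.1 -0.4 -0.9] turn deg [ 0.22 -0.26 -0.07]
t: 19.12
eef_pos: [0.5055, -0.3465, 0.1448]
tool_rot: [-0.113, 0.884, 0.319, 0.324]
contact_force: [0.6, -0.7, 0.3]
gripper_width: -0.002
t 19.125 pos [ 0.5055 -0.3465  0.1448] F tool [ 0.2  0.9 -0.2] q [ 0.43  0.62  0.54  1.93 -1.19  1.13  0.82]
goal [ 0.411  -0.2273  0.1412] delta in current tool mm [   0.7 -152.1    4. ] in goal tool mm [   0.7 -152.1    5.2] turn deg [ 0.47 -0.09 -0.02]
```

View pics/wrist9.png

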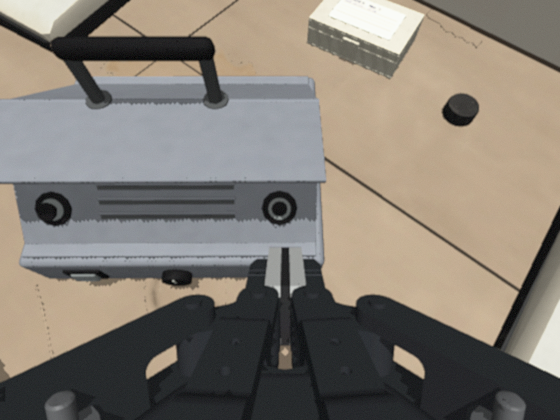

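```bash
python3 -m crank '[[[0.0003,-0.038,0],[0.5,0,0],0.0],[[0.0003,-0.038,0],[0,0,0],0.0],[[0,-0.038,0],[0,0,0],0.0],[[0,-0.038,0],[0,0,0],0.0],[[0,0,0],[0,0,0],0.0],[[0,0,0],[0,0,0],0.0]]'
python3 goal.py L 14
python3 - <<'E'
from h import *
snap("wrist","10")
crop("wrist","10",200,360,120,260,5)
crop("wrist","9",0,330,150,260,2.4)
E
```

```text
t: 19.98
eef_pos: [0.4097, -0.2263, 0.1432]
tool_rot: [-0.12, 0.882, 0.322, 0.321]
contact_force: [-0.2, 0.2, -0.3]
gripper_width: -0.003
t 19.975 pos [ 0.4097 -0.2263  0.1432] F tool [-0.2 -0.2  0.2] q [ 0.37  0.42  0.53  2.27 -1.21  1.    0.95]
goal [ 0.4485 -0.196   0.083 ] delta in current tool mm [-1.2  2.2 77.7] in goal tool mm [-1.   1.6 77.8] turn deg [-0.43 -0.14  0.04]
```

View pics/wrist10.png

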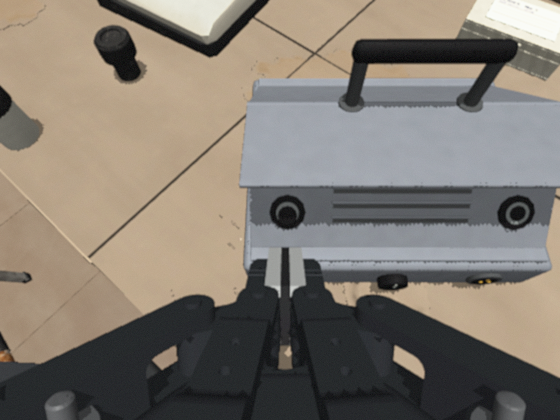

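View pics/wrist9_c0_150.png

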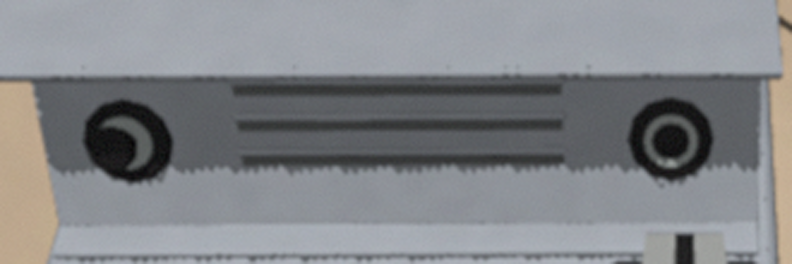

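```bash
python3 -m crank '[[[-0.0012,0.002,0.02],[-0.4,0,0],0.0],[[0,0,0.03],[0,0,0],0.0],[[0,0,0.02],[0,0,0],0.0],[[0,0,0.004],[0,0,0],0.0],[[0,0,0],[0,0,0],0.0]]'
python3 goal.py L 6.5
```

```text
t: 20.65
eef_pos: [0.4467, -0.1986, 0.0858]
tool_rot: [-0.117, 0.883, 0.32, 0.323]
contact_force: [1.0, 0.1, 0.1]
gripper_width: -0.004
t 20.65 pos [ 0.4467 -0.1986  0.0858] F tool [0.7 0.6 0.4] q [ 0.51  0.51  0.23  2.27 -1.37  0.82  1.04]
goal [ 0.4522 -0.1929  0.0773] delta in current tool mm [ 0.5 -0.9 11.6] in goal tool mm [ 0.6 -0.9 11.6] turn deg [ 0.02 -0.17 -0.02]
```

```bash
python3 -c "
from station import bot
print(bot.get_obs()['q'])"
python3 -m crank '[[[0.0005,-0.0014,0.002],[-2,0,0],0.0],[[0,0,0.002],[0,0,0],0.0],[[0,0,0.002],[0,0,0],0.0],[[0,0,0],[0,0,0],0.0]]'
python3 goal.py L 6.5;python3 -c "
from station import bot
print(bot.get_obs()['q'])"
```

```text
[ 0.51027187  0.51068286  0.2313078   2.27461788 -1.36523829  0.82360527
  1.03957064]
t: 21.15
eef_pos: [0.4486, -0.1953, 0.0819]
tool_rot: [-0.101, 0.885, 0.314, 0.328]
contact_force: [-1.7, -1.7, 3.2]
gripper_width: 0.001
t 21.15 pos [ 0.4486 -0.1953  0.0819] F tool [ 0.2  0.4 -4. ] q [ 0.72  0.49 -0.04  2.29 -1.37  0.67  1.04]
goal [ 0.4522 -0.1929  0.0773] delta in current tool mm [0.4 0.2 6.3] in goal tool mm [0.4 0.4 6.3] turn deg [ 2.08 -0.1  -0.04]
[ 0.72354912  0.4943337  -0.04228593  2.28762638 -1.36516495  0.67285802
  1.0414345 ]
```

```bash
python3 -m crank '[[[0,0,0.0015],[0,0,0],0.0],[[0,0,0.0015],[0,0,0],0.0],[[0,0,0],[0,0,0],0.0]]'
python3 goal.py L 6.5;python3 -m crank '[[[0,0,0.0015],[0,0,0],0.0],[[0,0,0.0015],[0,0,0],0.0],[[0,0,0],[0,0,0],0.0]]'
python3 goal.py L 6.5
```

```text
t: 21.52
eef_pos: [0.4501, -0.1941, 0.0796]
tool_rot: [-0.101, 0.885, 0.314, 0.328]
contact_force: [-2.0, -2.9, 3.4]
gripper_width: 0.004
t 21.525 pos [ 0.4501 -0.1941  0.0796] F tool [-0.3  1.1 -4.8] q [ 0.75  0.5  -0.07  2.29 -1.37  0.66  1.04]
goal [ 0.4522 -0.1929  0.0773] delta in current tool mm [0.4 0.3 3.3] in goal tool mm [0.4 0.4 3.3] turn deg [ 2.09 -0.08 -0.02]
t: 21.9
eef_pos: [0.4516, -0.1929, 0.0773]
tool_rot: [-0.101, 0.885, 0.314, 0.328]
contact_force: [-3.3, -3.4, 4.1]
gripper_width: 0.002
t 21.9 pos [ 0.4516 -0.1929  0.0773] F tool [-0.9  0.7 -6.1] q [ 0.77  0.51 -0.1   2.28 -1.37  0.64  1.04]
goal [ 0.4522 -0.1929  0.0773] delta in current tool mm [0.3 0.4 0.3] in goal tool mm [0.3 0.4 0.3] turn deg [ 2.09 -0.1  -0.03]
```

```bash
python3 -m crank '[[[0,0,0.0012],[0,0,0],0.0],[[0,0,0.0012],[0,0,0],0.0],[[0,0,0],[0,0,0],0.0]]'
python3 goal.py L 6.5;python3 -m crank '[[[0,0,0.001],[0,0,0],0.0],[[0,0,0],[0,0,0],0.0]]'
python3 goal.py L 6.5
```

```text
t: 22.28
eef_pos: [0.4521, -0.1925, 0.0764]
tool_rot: [-0.101, 0.885, 0.314, 0.329]
contact_force: [-14.3, -6.5, 21.2]
gripper_width: 0.003
t 22.275 pos [ 0.4521 -0.1925  0.0764] F tool [  2.1  -3.2 -26.1] q [ 0.78  0.51 -0.13  2.28 -1.36  0.63  1.04]
goal [ 0.4522 -0.1929  0.0773] delta in current tool mm [ 0.4  0.4 -0.7] in goal tool mm [ 0.4  0.4 -0.8] turn deg [ 2.15 -0.16 -0.07]
t: 22.52
eef_pos: [0.4522, -0.1925, 0.0763]
tool_rot: [-0.101, 0.885, 0.313, 0.329]
contact_force: [-22.0, -8.4, 32.7]
gripper_width: -0.003
t 22.525 pos [ 0.4522 -0.1925  0.0763] F tool [  4.1  -6.2 -39.6] q [ 0.79  0.51 -0.13  2.28 -1.36  0.63  1.04]
goal [ 0.4522 -0.1929  0.0773] delta in current tool mm [ 0.4  0.4 -0.9] in goal tool mm [ 0.4  0.3 -0.9] turn deg [ 2.19 -0.2  -0.09]
```

Hard stop at the same depth as the right one. Back off and look.

```bash
python3 -m crank '[[[0,0,-0.01],[0,0,0],0.0],[[0,0,-0.04],[0,0,0],0.0],[[0,0,-0.04],[0,0,0],0.0],[[0,0,-0.03],[0,0,0],0.0],[[0,0,0],[0,0,0],0.0]]'
python3 goal.py L 6.5
python3 - <<'E'
from h import *
snap("wrist","11");snap("scene","11")
crop("wrist","11",230,560,130,290,2.4)
p,d,P,E,k=load("wrist","11")
E
```

```text
t: 23.15
eef_pos: [0.3912, -0.2383, 0.1676]
tool_rot: [-0.1, 0.885, 0.314, 0.329]
contact_force: [-0.3, 0.2, 1.4]
gripper_width: -0.002
t 23.15 pos [ 0.3912 -0.2383  0.1676] F tool [ 0.9 -0.3 -1.1] q [ 0.85  0.31  0.01  2.26 -1.05  0.84  0.8 ]
goal [ 0.4522 -0.1929  0.0773] delta in current tool mm [-1.00e-01 -3.00e-01  1.18e+02] in goal tool mm [1.00e-01 4.30e+00 1.18e+02] turn deg [ 2.21 -0.11  0.03]
```

View pics/wrist11.png

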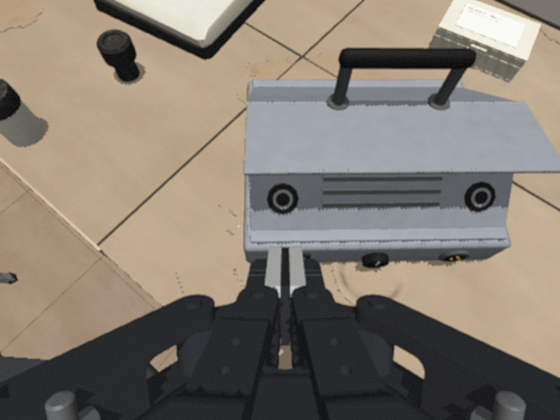

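View pics/wrist11_c230_130.png

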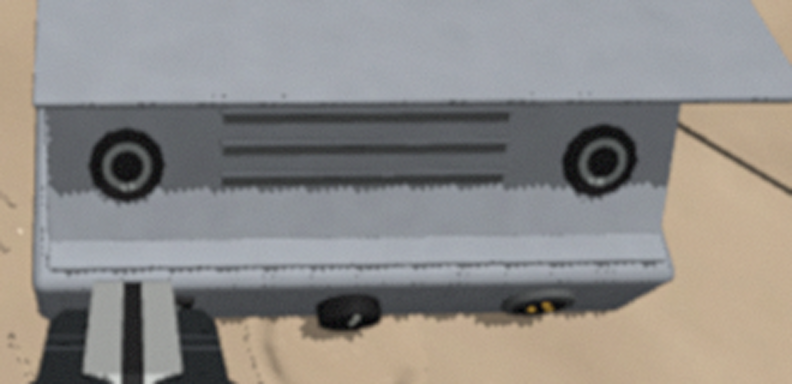

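View pics/scene11.png

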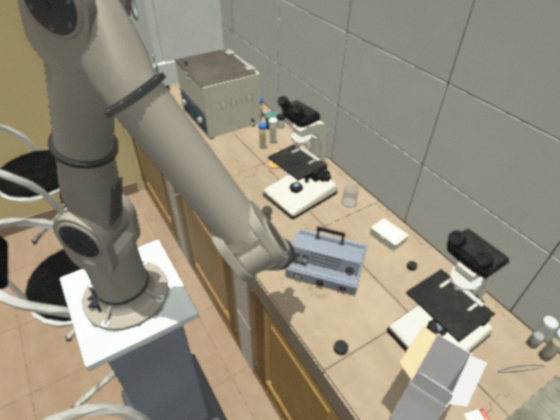

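Run:
```python
from h import *
p,d,P,E,k=load("wrist","11")
def fit(X):
    X=X[np.isfinite(X).all(1)]
    for _ in range(5):
        mu=X.mean(0);n=np.linalg.svd(X-mu,full_matrices=False)[2][2];n*=np.sign(n[2]);r=(X-mu)@n;X=X[abs(r)<max(2.5*np.median(abs(r)),.001)]
    return mu,n
mu,n=fit(np.r_[P[212:226,260:500].reshape(-1,3),P[178:205,305:318].reshape(-1,3),P[178:205,446:460].reshape(-1,3)])
print("slope",np.degrees(np.arccos(n[2])),"az",np.degrees(np.arctan2(-n[1],-n[0])))
S=np.array([0.5492,-0.2096,0.104]);print("front slope offset mm",(S-mu)@n*1000)
for u,v in [(283,199),(481,197)]:
    print("pin height mm",np.nanmedian((P[v-2:v+3,u-2:u+3]-mu)@n)*1000)
```

```text
slope 40.10749033771634 az 39.89125296671615
front slope offset mm -3.482861841896853
pin height mm 3.095800369240984
pin height mm 3.4277189010945004
```

```bash
python3 -c "
from station import bot
print(bot.hand_in())"
```

```text
the job is handed in; nothing more can be done
None
```

The cover is nested on the supply's saddle with the rivets on the switch and knob side, and both centre pins are pressed home. I handed the job in at about 23 s; no verdict is reported.

- **Nesting:** I carried the cover by its bow handle round in front of the microscope and set it down. A wrist-camera check after release, with both pins still out, put it within about 0.5 mm and 0.2° of the measured saddle. The front slope still read 40.1° with the right yaw after the pressing.
- **Pins:** I pressed the right pin until about 27 N and the left until about 40 N. The left reading is right at the 40 N limit stated for the arm and gripper body; I applied it with the fingertips. Both stopped at the same depth, 0.9 mm beyond where I had predicted. I put that down to a roughly 1 mm offset between the camera and arm measurements. The last depth picture shows the pin tops 3.1 mm and 3.4 mm above the sheet, against 3.5 mm nominal when home, and both look flush.
- **Other objects:** The eyepiece, objective case and dust cap looked untouched in the last pictures, though I did not measure their positions. The gripper was drawn back about 118 mm and touched nothing.
- **Joint 5:** It ran at -1.365 rad while I pressed the left pin, close to its -1.37 limit but never past it in the readings.

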